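# Measure the groove depth of a drawer side

## Task

Check how deep the long narrow groove in the oak drawer side is: take the depth gauge out of its wooden rest, feel for the groove with a light touch of its sprung pin, and press the gauge gently down until its foot sits flat on the wood, holding it there, still, for a second. Then stand the gauge back in its rest with the true reading still showing on the bar at its top. Do not press hard, and leave the cup, the phone case, the binder clip and the pencil alone.

Things in the scene. Friction and masses are not known exactly. Their poses are not given: they have to be found in the camera images.
- gauge_grip (a point): Depth gauge, standing upright in its rest: a square aluminium housing 18 x 18 mm and 46 mm tall on a flat steel foot 44 (x) x 18 (y) x 6 mm. This point is the centre of the housing, 29 mm above the underside of the foot; z is up along the gauge, x along the foot. The housing's top is 23 mm above this point. 100 g. Can be gripped on any two opposite sides of the housing.
- gauge_foot (a point): Centre of the flat underside of the gauge's foot, 29 mm below gauge_grip; same axes. The pin comes out here.
- gauge_probe (a joint): How far the sprung pin (3 mm thick, on the gauge's axis) is pushed in, m: 0 = fully out, small flat tip 14 mm below the foot's underside; 0.014 = fully in. The spring takes 1 N to start and 0.25 N more per mm; moving the bar adds 0.8 N. It springs out again when let go. With the foot flat over the groove the pin takes 3 to 4 N of the push.
- gauge_bar (a joint): How far the white 6 mm square bar stands out of the housing's top beyond its start (3 mm), m. The pin lifts it from inside and friction holds it at the farthest point the pin was pushed in: 14 mm less this value is the depth read. Nothing pulls it back: pushing the pin in farther anywhere else (on wood beside the groove or beside the rest's hole) spoils the reading.
- mat: Thin grey non-slip mat, 150 (x) x 310 (y) x 1 mm, flat on the desk; origin at its middle, at desk height, z up. On it lies, stuck fast, the oak drawer side: a board 100 (x) x 280 (y) mm, hand-planed 16 to 20 mm thick (its upper face is that high above the desk), laid by hand square to the mat and central in y, but up to 11 mm off the mat's middle either way in x.
- groove (a point): Where the middle of the board's long narrow groove would be were the board central on its mat: x = -32.5 mm of the mat, 18 mm up; axes as the mat's, y along the groove. The true groove lies up to 11 mm to either side in x: find it by feel or sight. It is 5 mm wide, straight-sided, 6 to 10 mm deep (to be measured), with 15 mm of wood on its -x side. Measure within 85 mm of this point in y.
- cross_slot (a point): A wider slot across the board (along x), 16 mm wide and 5 mm deep, its centre line 112 mm towards +y from the groove's middle; this point is on that line, 18 mm above the desk, over the mat's middle in x. Not the one to measure. Never press on the board with more than 25 N; 8 to 15 N seats the foot well.
- rest_hole0 (a point): Mouth of the hole in the gauge's wooden rest, a fixed block 60 x 76 x 28 mm: centre of its top face, 28 mm above the desk. The hole is 10 mm wide with a small chamfer and 24 mm deep; the gauge stands with its pin in it and its foot flat on the block's top. z is up.
- cup_mid (a point): White porcelain espresso cup, 62 mm across, 58 mm tall with a small handle; its centre, half-way up. Bystander.
- case_mid (a point): Mint phone case lying open side up, 74 x 150 x 10 mm; its centre. Bystander.
- clip_mid (a point): Steel binder clip, 32 mm wide, 14 mm tall, wire handle folded out; its centre. Bystander.
- pencil_mid (a point): Wooden pencil, 7 mm thick, 166 mm long; its centre. Bystander.

How it is judged:
On the way:
1. the gauge is pressed down over the groove, upright, its pin on the groove's floor and its foot flat on the wood, still, for 0.7 s (value of joint gauge_probe between 0.005 and 0.007 m and contact force between gauge and mat above 5 N and angle between gauge_foot's own z axis and vertical below 0.03 rad and x of gauge_foot in the frame of groove between -0.014 and 0.014 m and y of gauge_foot in the frame of groove between -0.095 and 0.095 m and linear speed of gauge below 0.01 m/s), for 0.7 s.
At the end, for the whole second after the job is handed in: The gauge stands upright in its rest (foot flat on the block's top within 1.5 mm, within 6 mm of the hole's centre, tilted less than 0.05 rad), at rest, its pin sprung out, and its indicator bar shows the groove's true depth within 1 mm (horizontal distance between gauge_foot and rest_hole0 below 0.006 m and z of gauge_foot in the frame of rest_hole0 between -0.0015 and 0.0015 m and angle between gauge_foot's own z axis and vertical below 0.05 rad and value of joint gauge_bar between 0.005 and 0.007 m and value of joint gauge_probe below 0.0015 m and linear speed of gauge below 0.01 m/s and angular speed of gauge below 0.1 rad/s); the robot touches nothing.
It fails at once if the gauge is pressed on the drawer side with more than 25 N (contact force between gauge and mat above 25 N).
It fails at once if the cup is moved more than 15 mm (distance of cup_mid from where it was at the start of the episode above 0.015 m).
It fails at once if the phone case is moved more than 15 mm (distance of case_mid from where it was at the start of the episode above 0.015 m).
It fails at once if the binder clip is moved more than 15 mm (distance of clip_mid from where it was at the start of the episode above 0.015 m).
It fails at once if the pencil is moved more than 15 mm (distance of pencil_mid from where it was at the start of the episode above 0.015 m).
It also fails if it takes over 72 s, if anything falls off the work surface, if the arm or the gripper's body presses on something with over 40 N, if the wrist force passes 120 N, or if a joint passes its speed limit or range.

## Robot

A 7-joint arm with a two-finger parallel gripper is mounted at the origin on the work surface. World frame = base frame: x ahead of the robot, y to its left, z up, the work surface at z = 0. Lengths are in m, angles in rad, forces in N, time in s.
With the tool pointing down it reaches from about 0.425 to 0.925 m from the base axis. Payload 6.8 kg.
Tool frame: the origin (TCP) lies on the centre line of the jaws, within the pads' length; the fingertips stand 8 mm ahead of it and the grasp point (between the pads) lies 11 mm behind it; z points along the fingers, y is the direction in which the jaws open and shut (so a half turn about z gives the same grasp; the last joint's range is limited). The gripper opens to 85 mm and grips with 20 to 120 N. Pads are 22 mm wide; open, the fingers measure 114 mm over their backs; the gripper's body (76 mm by 85 mm) begins 54 mm behind the grasp point. The pads swing forward as they close: fully open they stand 13 mm farther back than shut.
Start: joints at [1.093, 0.477, 0.022, 1.555, -0.011, 1.109, -0.083], TCP at [0.244, -0.629, 0.239] pointing down, gripper open.
Joint ranges: [-2.96, 2.96], [-0.34, 2.1], [-1.41, 1.46], [0.24, 2.44], [-1.37, 4.51], [0.17, 1.92], [-2.96, 2.96]. Speed limits (rad/s): [2.39, 2.39, 3.14, 3.14, 3.14, 3.14, 3.14].

## Interface

Orientations are given as a rotation vector (axis times angle).
In Python, from workcell import r, viewer, hand_in gives the robot as it stands.
- The arm moves only by the tool arm_command, never from a script. Its argument "steps" is a list that holds one entry, the list of rows, each a list of 5 numbers: the shift along the world's x, y, z in mm, then the turn about the world's z in degrees, then the gripper command: -1 is fully open, 1 is shut, values between are in proportion. In form: [[[tx, ty, tz, turn, fingers], ...]]. A call has 1 to 10 rows; each row shifts and turns the commanded pose from where the row before left it; what a row does not reach is not made up. A row lasts 1/10 s, in which the tool goes at most 50 mm and 8.59 degrees, less where a joint would pass 70% of its speed; a pose out of reach is approached as far as the arm can. A call is refused whole if a number of a shift passes 50 or a number of a turn 8.59, either way. A call with a gripper value outside its range is refused whole. The fingers move at their own pace and stop on an object; the grip force is fixed at half the most. Time passes only in rows, so rows that do not move let the fingers close. It gives the time, the measured TCP pose, the force and the opening at its end, in the units of the state.
- r.get_state(): the state, without advancing time (a new reading comes with each control period).
- viewer.snapshot(name): name is "scene" or "top"; returns (picture, depth): 420x560x3 uint8, red, green, blue; 420x560 float32, m along the optical axis (not along the pixel's ray), 0 where there is no reading.
- viewer.get_calibration(name): a dict with "fx", "fy", "cx", "cy" (pixels), "k1" (the pictures are not rectified: a ray, as slopes to the right and down, at radius r is drawn at 1 + k1 r^2 times it, then the intrinsics apply), "world_from_camera" (4x4, takes a point from camera to world coordinates). Camera axes: x right, y up, looking along -z (the intrinsics and any distortion apply to the point x, -y, -z); pixel columns grow to the right and rows downward; lengths in m; the calibration is good to about 2 mm. A picture is of the moment at which its call begins. get_calibration takes no time and is no camera call.
- hand_in(): hands the job in, once; it reports no verdict.
Trained networks look in the newest picture that a camera, given by its name, has taken for a name from the list of things; names that differ only in an ending like _2 or _b are one class to them, and where a whole thing is asked for, a point or a joint stands for the part that bears it (a point fixed in the world has none). Each returns a list of dicts, best first, with "conf" (0 to 1); they miss things now and then, are a little off and sometimes report something else, mostly with a low value. They report only what shows in the picture. A call takes as long as a camera call.
- viewer.silhouettes(camera, thing): "pixels" (420x560 bool, what is visible of it) and "centre" ([column, row] in pixels, amid what is visible of it).
- viewer.mark_of(camera, thing): "centre" ([column, row] in pixels: a listed point, or the origin of a listed thing).
The state is a dict: "time": time; "joint_positions": joint angles; "qvel": joint speeds; "effort": joint torques, N m; "eef_pos": TCP position; "tool_rot": TCP orientation; "contact_force": force on the tool from outside, world axes, zero at the start; "wrist_torque": the same for the moment, N m; "gripper_width": opening from 0.0 (shut) to 1.0 (fully open).
Only numpy, scipy, OpenCV 4.12 (cv2) and the standard library are available. Lean on these libraries where they do the work, as an engineer would, in place of code of your own. Each camera call takes 0.05 s, during which the arm holds its last target. There are 200 camera calls.

## Working session

There is one attempt and no reset: what is moved stays moved. The work goes in short steps, Python scripts to look and compute and a tool call to move; the robot and the scene stay as the last step left them, time stands still between calls to the robot, and variables do not carry over. Pictures are saved under pics/ and viewed, about 8 in all and at most 12, crops included, and the job is handed in when it is done.

Besides the shell and the picture viewer there is one more tool, called after "Emit:" in YAML: its name, and indented under it one key for each argument. arm_command: Moves the arm, as the interface text tells. Its arguments: {"type":"object","properties":{"steps":{"type":"array"}},"required":["steps"]}

```bash
mkdir -p pics
cat > h.py <<'E'
import numpy as np, cv2
from workcell import r, viewer, hand_in
def ray(cam,px):
    c=viewer.get_calibration(cam); K=np.array([[c['fx'],0,c['cx']],[0,c['fy'],c['cy']],[0,0,1.]])
    p=np.atleast_2d(np.array(px,float)); q=(p-[c['cx'],c['cy']])/[c['fx'],c['fy']]
    u=q.copy()
    for _ in range(20): u=q/(1+c['k1']*(u**2).sum(1,keepdims=True))
    T=np.array(c['world_from_camera']); d=np.c_[u[:,0],-u[:,1],-np.ones(len(u))]
    return T[:3,3], d@T[:3,:3].T
def at_z(cam,px,z):
    o,d=ray(cam,px); return o+d*((z-o[2])/d[:,2:])
def at_depth(cam,px,dep):
    o,d=ray(cam,px); return o+d*np.reshape(dep,(-1,1))
def proj(cam,P):
    c=viewer.get_calibration(cam);T=np.linalg.inv(np.array(c['world_from_camera']))
    p=np.atleast_2d(P)@T[:3,:3].T+T[:3,3]; u=np.c_[p[:,0]/-p[:,2],-p[:,1]/-p[:,2]]
    u=u*(1+c['k1']*(u**2).sum(1,keepdims=True)); return u*[c['fx'],c['fy']]+[c['cx'],c['cy']]
E
python3 - <<'E'
from h import *
np.set_printoptions(precision=4,suppress=True)
ims=[]
for cam in("scene","top"):
    im,d=viewer.snapshot(cam); np.savez(f'{cam}0.npz',im=im,d=d)
    cv2.imwrite(f'pics/{cam}0.png',cv2.cvtColor(im,cv2.COLOR_RGB2BGR))
    print(cam,np.array(viewer.get_calibration(cam)['world_from_camera'])[:3,3],viewer.get_calibration(cam)['fx'])
    zs=dict(gauge_grip=.057,gauge_foot=.028,mat=0,groove=.018,cross_slot=.018,rest_hole0=.028,cup_mid=.029,case_mid=.005,clip_mid=.007,pencil_mid=.0035)
    for n,z in zs.items():
        for m in viewer.mark_of(cam,n)[:2]: print(n,m['conf'],np.round(m['centre'],1),at_z(cam,m['centre'],z)[0])
print(r.get_state())
E
```

```text
scene [ 1.0319 -0.3443  0.5565] 393.5040815216211
gauge_grip 0.8 [347.2 164.9] [0.5657 0.239  0.057 ]
gauge_foot 0.72 [343.5 174.5] [0.56   0.2376 0.028 ]
mat 0.79 [193.4 270.9] [ 0.5701 -0.1657  0.    ]
groove 0.95 [183.9 260. ] [ 0.5515 -0.1719  0.018 ]
cross_slot 0.67 [239.3 238.1] [ 0.5691 -0.0606  0.018 ]
rest_hole0 0.66 [346.6 172.4] [0.5588 0.2492 0.028 ]
cup_mid 0.61 [403.3 232.4] [0.766  0.1874 0.029 ]
case_mid 0.8 [317.  313.9] [ 0.783  -0.0562  0.005 ]
clip_mid 0.7 [250. 192.] [0.4548 0.0482 0.007 ]
pencil_mid 0.55 [129. 224.] [ 0.3781 -0.2076  0.0035]
top [0.51   0.0023 0.804 ] 402.3522363344584
gauge_grip 0.82 [160.  222.8] [0.565  0.2421 0.057 ]
gauge_foot 0.61 [167.6 219.9] [0.5729 0.2369 0.028 ]
mat 0.7 [372.4 214.1] [ 0.5889 -0.1657  0.    ]
groove 0.77 [382.  231.8] [ 0.5526 -0.1801  0.018 ]
rest_hole0 0.97 [168.1 225.6] [0.5618 0.2355 0.028 ]
cup_mid 0.73 [194.4 122.5] [0.7674 0.1908 0.029 ]
case_mid 0.57 [317.9 119.3] [ 0.7831 -0.0566  0.005 ]
clip_mid 0.58 [265.6 281.4] [0.4551 0.0467 0.007 ]
pencil_mid 0.79 [395.6 320.4] [ 0.3814 -0.2064  0.0035]
{'time': 1.1, 'joint_positions': array([ 1.0929,  0.477 ,  0.0224,  1.5554, -0.0115,  1.1093, -0.0831]), 'qvel': array([-0.0005,  0.0009, -0.0011, -0.0017,  0.0009,  0.0004, -0.0006]), 'effort': array([ -0.001 , -59.6339,   1.6057, -28.1553,   0.0123,   0.0016,
         0.    ]), 'eef_pos': array([ 0.244 , -0.6294,  0.2393]), 'tool_rot': array([-3.088 , -0.5775, -0.0001]), 'contact_force': array([-1.1114,  0.4161,  0.0108]), 'wrist_torque': array([-0.0054, -0.0259, -0.0119]), 'gripper_width': 1.0036948971179935}
```

View pics/scene0.png

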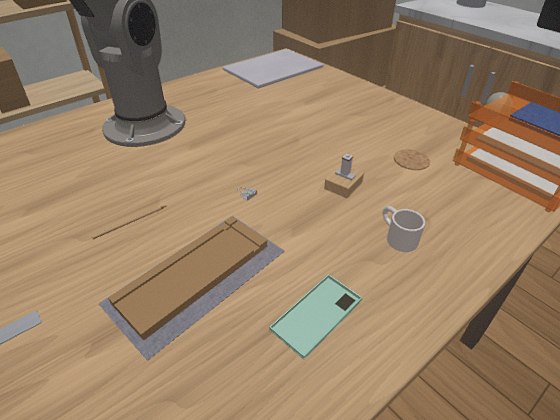

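View pics/top0.png

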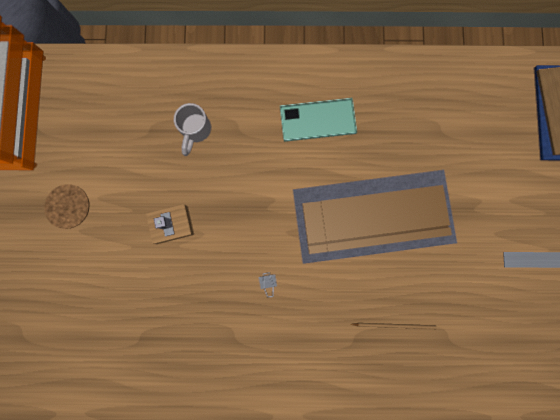

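Run:
```python
from h import *
im=np.load('top0.npz')['im']
a=cv2.resize(im[165:270,285:465],None,fx=4.2,fy=4.2,interpolation=cv2.INTER_CUBIC)
b=cv2.resize(im[195:255,135:205],None,fx=6,fy=6,interpolation=cv2.INTER_CUBIC)
cv2.imwrite('pics/board.png',a[...,::-1]); cv2.imwrite('pics/rest.png',b[...,::-1])
np.set_printoptions(precision=4,suppress=True)
# outlines: mat (blue-grey vs wood) & rest via silhouettes
for n,z in(('mat',.001),('gauge_grip',.08)):
    for s in viewer.silhouettes('top',n)[:1]:
        m=s['pixels'].astype(np.uint8); c=max(cv2.findContours(m,0,1)[0],key=cv2.contourArea)
        P=at_z('top',c[:,0,:],z)[:,:2]*1000
        rc=cv2.minAreaRect(P.astype(np.float32)); print(n,s['conf'],rc)
# grey mat colour
hsv=cv2.cvtColor(im,cv2.COLOR_RGB2HSV); 
# groove: dark minimum per column
g=cv2.GaussianBlur(im,(3,1),0).sum(2).astype(float)
pts=[]
for c in range(325,448):
    y=244-(c-308)*17/142; rows=np.arange(int(y)-4,int(y)+6); v=g[rows,c]; w=np.clip(np.median(v)-v-10,0,None)
    if w.sum()>0: pts.append((c,(w*rows).sum()/w.sum()))
pts=np.array(pts); W=at_z('top',pts,.018)[:,:2]
vx,vy,x0,y0=cv2.fitLine(W.astype(np.float32),cv2.DIST_HUBER,0,.001,.001).ravel()
print('groove',len(pts),vx,vy,x0,y0,'x at y',[(y,x0+vx/vy*(y-y0)) for y in(-.08,-.17,-.26)],'ang from y',np.degrees(np.arctan2(-vx,vy)))
```

```text
mat 0.6 ((585.8222045898438, -169.1082763671875), (150.84954833984375, 310.072021484375), 7.829629421234131)
gauge_grip 0.75 ((560.4366455078125, 227.90452575683594), (41.14392852783203, 31.780136108398438), 14.478331565856934)
groove 123 0.13568294 -0.9907523 0.5449072 -0.16614062 x at y [(-0.08, np.float32(0.5331103)), (-0.17, np.float32(0.5454357)), (-0.26, np.float32(0.5577612))] ang from y -172.20189
```

View pics/board.png

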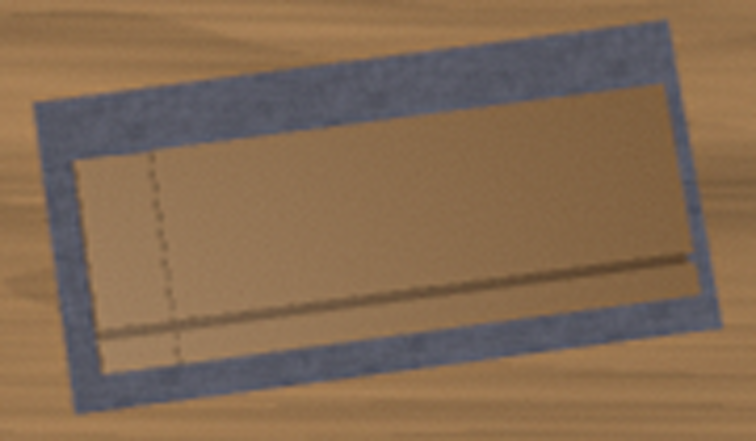

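View pics/rest.png

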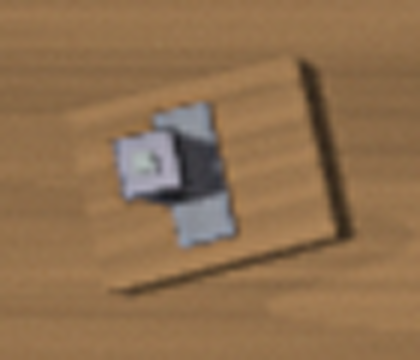

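Run:
```python
from h import *
np.set_printoptions(precision=4,suppress=True)
for cam,box in(('top',(135,195,205,255)),('scene',(315,145,375,200))):
    d=np.load(cam+'0.npz')['d']; cc,rr=np.meshgrid(np.arange(box[0],box[2]),np.arange(box[1],box[3]))
    P=at_depth(cam,np.c_[cc.ravel(),rr.ravel()],d[rr,cc].ravel())
    for n,lo,hi in(('rest',.025,.031),('foot',.0325,.036),('housing',.076,.0815)):
        Q=P[(P[:,2]>lo)&(P[:,2]<hi)&(d[rr,cc].ravel()>0)]
        if len(Q)>4: print(cam,n,len(Q),Q.mean(0),cv2.minAreaRect((Q[:,:2]*1000).astype(np.float32)))
f=lambda x,y:(135+(x+.5)/6-.5,195+(y+.5)/6-.5)
print('foot',at_z('top',[f(155,115),f(208,100),f(238,235),f(183,247),f(196,174)],.034))
print('house',at_z('top',f(148,165),.08)); print('rest',at_z('top',[f(70,118),f(298,60),f(337,238),f(115,292)],.028))
```

```text
top rest 852 [0.5654 0.2325 0.0289] ((566.0054931640625, 234.93423461914062), (60.42365646362305, 76.8693618774414), 14.465925216674805)
top foot 91 [0.5613 0.234  0.0345] ((562.3750610351562, 240.04501342773438), (44.357994079589844, 54.359832763671875), 29.814823150634766)
top housing 70 [0.565  0.2357 0.0801] ((565.6505737304688, 235.84962463378906), (18.48215103149414, 19.351783752441406), 13.197122573852539)
scene rest 384 [0.5709 0.2274 0.0289] ((564.2745361328125, 236.13417053222656), (61.38093948364258, 79.93387603759766), 14.489290237426758)
scene foot 57 [0.5665 0.2354 0.0345] ((564.2217407226562, 237.27468872070312), (43.8658447265625, 19.175426483154297), 11.816781044006348)
scene housing 45 [0.5663 0.2352 0.0792] ((564.8473510742188, 236.76931762695312), (18.86679458618164, 18.893293380737305), 11.253557205200195)
foot [[0.5842 0.2494 0.034 ]
 [0.5891 0.2325 0.034 ]
 [0.5458 0.2213 0.034 ]
 [0.5419 0.2387 0.034 ]
 [0.5653 0.2355 0.034 ]]
house [[0.5646 0.2361 0.08  ]]
rest [[0.5836 0.2789 0.028 ]
 [0.6029 0.2056 0.028 ]
 [0.5453 0.191  0.028 ]
 [0.5276 0.2619 0.028 ]]
```

Emit:
arm_command:
  steps:
    - [[40,45,0,-3,-1],[40,45,0,-3,-1],[40,45,0,-3,-1],[40,45,0,0,-1],[30,50,0,0,-1],[25,50,0,0,-1],[20,50,0,0,-1],[20,50,0,0,-1],[20,50,0,0,-1],[20,50,0,0,-1]]

```text
time: 2.2
eef_pos: [0.4997, -0.2048, 0.2397]
tool_rot: [3.123, 0.333, 0.001]
contact_force: [0.4, -0.1, 0.5]
gripper_width: 1.0
```

Emit:
arm_command:
  steps:
    - [[5,45,0,0,-1],[5,45,0,0,-1],[5,45,0,0,-1],[5,45,0,0,-1],[5,45,0,0,-1],[5,45,0,0,-1],[0,45,0,0,-1],[0,45,0,0,-1],[0,20,0,0,-1],[0,0,0,0,-1]]

```text
time: 3.2
eef_pos: [0.5285, 0.1779, 0.2395]
tool_rot: [-3.121, -0.343, -0.001]
contact_force: [-0.4, -0.9, -0.8]
gripper_width: 1.001
```

Emit:
arm_command:
  steps:
    - [[18,29,0,0,-1],[18,29,0,0,-1],[0,0,-40,0,-1],[0,0,-40,0,-1],[0,0,-20,0,-1],[0,0,0,0,-1],[0,0,0,0,-1]]

```text
time: 3.9
eef_pos: [0.5658, 0.2305, 0.1398]
tool_rot: [3.124, 0.331, 0.0]
contact_force: [0.4, -0.5, 0.2]
gripper_width: 1.001
```

Emit:
arm_command:
  steps:
    - [[-1,5.5,-20,0,-1],[0,0,-30,0,-1],[0,0,-25,0,-1],[0,0,-15,0,-1],[0,0,0,0,-1],[0,0,0,0,-1]]

```text
time: 4.5
eef_pos: [0.5653, 0.2373, 0.0508]
tool_rot: [-3.123, -0.333, -0.003]
contact_force: [0.1, -0.3, 0.6]
gripper_width: 0.998
```

Emit:
arm_command:
  steps:
    - [[0,-1,0,0,-0.2],[0,0,0,0,0.3],[0,0,0,0,0.5],[0,0,0,0,1],[0,0,0,0,1],[0,0,0,0,1],[0,0,0,0,1],[0,0,0,0,1]]

```text
time: 5.3
eef_pos: [0.5645, 0.236, 0.0497]
tool_rot: [-3.124, -0.333, -0.001]
contact_force: [-0.5, -1.4, 5.3]
gripper_width: 0.199
```

Run:
```python
from h import *
ims=[]
for cam,b in(('top',(120,185,200,265)),('scene',(310,120,390,200))):
    im,d=viewer.snapshot(cam); ims.append(cv2.resize(im[b[1]:b[3],b[0]:b[2]],None,fx=5,fy=5,interpolation=cv2.INTER_CUBIC))
cv2.imwrite('pics/grip.png',np.hstack(ims)[...,::-1])
s=r.get_state();print(s['eef_pos'],s['tool_rot'],s['contact_force'],s['gripper_width'])
```

```text
[0.5644618  0.23598984 0.04969895] [-3.12378447e+00 -3.33417392e-01 -8.78062543e-04] [-0.92317567 -0.96459424  5.45715981] 0.20289228428577996
```

View pics/grip.png

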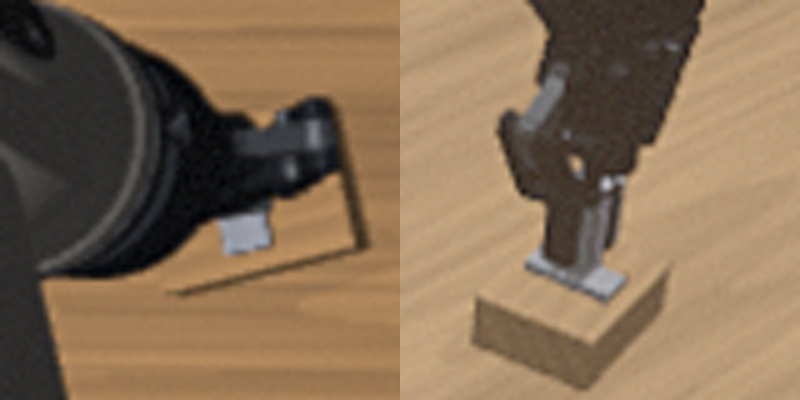

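Emit:
arm_command:
  steps:
    - [[0,0,5,0,1],[0,0,15,0,1],[0,0,30,0,1],[0,0,25,0,1],[0,-20,0,0,1],[-2,-40,0,-1,1],[-2,-45,0,-1,1],[-2,-45,0,-1,1],[-2,-45,0,-1,1],[-2,-45,0,-0.4,1]]

```text
time: 6.4
eef_pos: [0.554, -0.0058, 0.1253]
tool_rot: [3.134, 0.213, 0.001]
contact_force: [1.4, 0.1, -1.1]
gripper_width: 0.203
```

Emit:
arm_command:
  steps:
    - [[-2,-45,0,0,1],[-2,-45,0,0,1],[-2,-40,0,0,1],[-2,-25,0,0,1],[-2,-6,0,0,1],[0,0,0,0,1],[0,0,0,0,1],[0,0,0,0,1]]

```text
time: 7.2
eef_pos: [0.5446, -0.1629, 0.1245]
tool_rot: [-3.133, -0.218, -0.001]
contact_force: [0.0, 0.5, -1.4]
gripper_width: 0.199
```

Emit:
arm_command:
  steps:
    - [[0,0,-30,0,1],[0,0,-25,0,1],[0,0,-8,0,1],[0,0,0,0,1],[0,0,0,0,1],[0,0,0,0,1]]

```text
time: 7.8
eef_pos: [0.5453, -0.165, 0.0626]
tool_rot: [3.134, 0.214, 0.003]
contact_force: [0.1, 0.2, -0.7]
gripper_width: 0.204
```

Emit:
arm_command:
  steps:
    - [[0,0,-2,0,1],[0,0,-2,0,1],[0,0,-1,0,1],[0,0,0,0,1],[0,0,0,0,1],[0,0,0,0,1]]

```text
time: 8.4
eef_pos: [0.5442, -0.1652, 0.0563]
tool_rot: [3.134, 0.213, 0.0]
contact_force: [-0.1, 0.4, -1.1]
gripper_width: 0.202
```

Emit:
arm_command:
  steps:
    - [[0,0,-1,0,1],[0,0,-1,0,1],[0,0,0,0,1],[0,0,0,0,1],[0,0,0,0,1]]

```text
time: 8.9
eef_pos: [0.5442, -0.1651, 0.0543]
tool_rot: [-3.134, -0.213, -0.0]
contact_force: [0.2, 0.0, -0.3]
gripper_width: 0.202
```

Emit:
arm_command:
  steps:
    - [[0,0,-1,0,1],[0,0,-0.5,0,1],[0,0,0,0,1],[0,0,0,0,1],[0,0,0,0,1]]

```text
time: 9.4
eef_pos: [0.5442, -0.1651, 0.0528]
tool_rot: [-3.134, -0.213, -0.0]
contact_force: [0.8, 0.1, -1.9]
gripper_width: 0.207
```

Emit:
arm_command:
  steps:
    - [[0,0,-1,0,1],[0,0,-1,0,1],[0,0,0,0,1],[0,0,0,0,1],[0,0,0,0,1]]

```text
time: 9.9
eef_pos: [0.5442, -0.1651, 0.0508]
tool_rot: [3.134, 0.213, -0.0]
contact_force: [0.2, -0.1, -0.7]
gripper_width: 0.201
```

Run:
```python
from h import *
for i in range(3):
    viewer.snapshot('scene'); s=r.get_state();print(s['eef_pos'],s['contact_force'],s['wrist_torque'])
```

```text
[ 0.54424765 -0.16515763  0.05082718] [ 0.10833469  0.08936792 -0.65103851] [0.02394783 0.05684714 0.01231441]
[ 0.54423611 -0.16510962  0.05084302] [ 0.45928571 -0.46050181 -0.97673596] [-0.06106383  0.00263892 -0.02712879]
[ 0.54423164 -0.16508158  0.05083451] [ 0.01327764  0.3508569  -1.19047184] [-0.04078203  0.06229029  0.04439213]
```

Emit:
arm_command:
  steps:
    - [[0,0,-1,0,1],[0,0,-1,0,1],[0,0,0,0,1],[0,0,0,0,1],[0,0,0,0,1]]

```text
time: 10.55
eef_pos: [0.5442, -0.1651, 0.0488]
tool_rot: [-3.134, -0.213, 0.0]
contact_force: [-0.3, -0.3, -2.0]
gripper_width: 0.206
```

Emit:
arm_command:
  steps:
    - [[0,0,-1,0,1],[0,0,0,0,1],[0,0,0,0,1],[0,0,0,0,1]]

```text
time: 10.95
eef_pos: [0.5442, -0.1651, 0.0478]
tool_rot: [3.134, 0.213, 0.0]
contact_force: [0.2, -0.4, -0.9]
gripper_width: 0.202
```

Emit:
arm_command:
  steps:
    - [[0,0,-1,0,1],[0,0,-1,0,1],[0,0,0,0,1],[0,0,0,0,1],[0,0,0,0,1]]

```text
time: 11.45
eef_pos: [0.5443, -0.1651, 0.0459]
tool_rot: [3.134, 0.213, 0.0]
contact_force: [-0.3, 0.1, 0.2]
gripper_width: 0.202
```

Emit:
arm_command:
  steps:
    - [[0,0,-1,0,1],[0,0,-0.5,0,1],[0,0,0,0,1],[0,0,0,0,1],[0,0,0,0,1]]

```text
time: 11.95
eef_pos: [0.5443, -0.1652, 0.0444]
tool_rot: [3.134, 0.213, 0.0]
contact_force: [0.3, -0.0, 1.1]
gripper_width: 0.199
```

Emit:
arm_command:
  steps:
    - [[0,0,-1,0,1],[0,0,-0.5,0,1],[0,0,0,0,1],[0,0,0,0,1]]

```text
time: 12.35
eef_pos: [0.5443, -0.1651, 0.0428]
tool_rot: [3.134, 0.213, 0.0]
contact_force: [0.5, -0.0, 1.1]
gripper_width: 0.203
```

Emit:
arm_command:
  steps:
    - [[0,0,-0.5,0,1],[0,0,-0.5,0,1],[0,0,0,0,1],[0,0,0,0,1]]

```text
time: 12.75
eef_pos: [0.5443, -0.1651, 0.0418]
tool_rot: [3.134, 0.213, 0.0]
contact_force: [0.2, -1.4, 1.1]
gripper_width: 0.2
```

Emit:
arm_command:
  steps:
    - [[0,0,-0.5,0,1],[0,0,0,0,1],[0,0,0,0,1],[0,0,0,0,1]]

```text
time: 13.15
eef_pos: [0.5442, -0.1651, 0.0413]
tool_rot: [3.134, 0.213, 0.0]
contact_force: [-0.4, -0.6, 1.9]
gripper_width: 0.205
```

Emit:
arm_command:
  steps:
    - [[0,0,-0.5,0,1],[0,0,0,0,1],[0,0,0,0,1],[0,0,0,0,1]]

```text
time: 13.55
eef_pos: [0.5443, -0.1651, 0.0409]
tool_rot: [3.134, 0.213, 0.0]
contact_force: [0.5, 0.0, 4.4]
gripper_width: 0.198
```

Emit:
arm_command:
  steps:
    - [[0,0,-0.5,0,1],[0,0,0,0,1],[0,0,0,0,1],[0,0,0,0,1]]

```text
time: 13.95
eef_pos: [0.5443, -0.1651, 0.0409]
tool_rot: [3.134, 0.213, 0.0]
contact_force: [-1.0, 0.1, 8.9]
gripper_width: 0.204
```

Emit:
arm_command:
  steps:
    - [[0,0,-0.3,0,1],[0,0,0,0,1],[0,0,0,0,1],[0,0,0,0,1]]

```text
time: 14.35
eef_pos: [0.5443, -0.1651, 0.0409]
tool_rot: [3.134, 0.213, 0.0]
contact_force: [-3.3, 1.2, 11.5]
gripper_width: 0.204
```

Emit:
arm_command:
  steps:
    - [[0,0,0,0,1],[0,0,0,0,1],[0,0,0,0,1],[0,0,0,0,1],[0,0,0,0,1],[0,0,0,0,1],[0,0,0,0,1],[0,0,0,0,1],[0,0,0,0,1],[0,0,0,0,1]]

```text
time: 15.35
eef_pos: [0.5443, -0.1652, 0.0408]
tool_rot: [3.134, 0.213, 0.0]
contact_force: [-2.9, 0.8, 10.8]
gripper_width: 0.202
```

Run:
```python
from h import *
im,d=viewer.snapshot('scene'); np.set_printoptions(precision=4,suppress=True)
c=proj('scene',[.545,-.165,.04])[0].astype(int)
cv2.imwrite('pics/seat.png',cv2.resize(im[c[1]-45:c[1]+45,c[0]-60:c[0]+60],None,fx=6,fy=6,interpolation=cv2.INTER_CUBIC)[...,::-1])
s=r.get_state();print(c,s['eef_pos'],s['contact_force'],s['wrist_torque'])
```

```text
[183 247] [ 0.5443 -0.1652  0.0408] [-3.053  -0.5104 10.9483] [0.1114 0.577  0.0519]
```

View pics/seat.png

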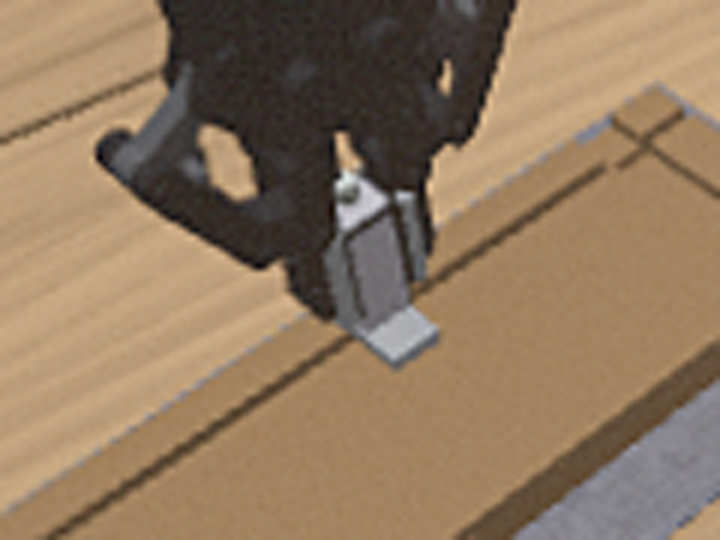

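Emit:
arm_command:
  steps:
    - [[0,0,2,0,1],[0,0,6,0,1],[0,0,15,0,1],[0,0,30,0,1],[0,0,30,0,1],[0,20,0,0,1],[2,40,0,1,1],[2,45,0,1,1],[2,45,0,1,1],[2,45,0,1.2,1]]

```text
time: 16.4
eef_pos: [0.5517, 0.0314, 0.1238]
tool_rot: [3.124, 0.329, -0.0]
contact_force: [1.9, 0.8, -1.0]
gripper_width: 0.205
```

Emit:
arm_command:
  steps:
    - [[2,45,0,0,1],[2,45,0,0,1],[2,45,0,0,1],[2,45,0,0,1],[4,20,0,0,1],[0,5,0,0,1],[0,0,0,0,1],[0,0,0,0,1],[0,0,0,0,1]]

```text
time: 17.3
eef_pos: [0.5645, 0.2323, 0.1229]
tool_rot: [3.123, 0.323, -0.001]
contact_force: [-0.6, 0.2, -1.1]
gripper_width: 0.202
```

Emit:
arm_command:
  steps:
    - [[0,3.7,-20,0.3,1],[0,0,-25,0,1],[0,0,-10,0,1],[0,0,0,0,1],[0,0,0,0,1],[0,0,0,0,1]]

```text
time: 17.9
eef_pos: [0.5651, 0.2387, 0.0692]
tool_rot: [-3.123, -0.335, -0.003]
contact_force: [-0.1, 0.1, -1.3]
gripper_width: 0.204
```

Emit:
arm_command:
  steps:
    - [[0,0,-3,0,1],[0,0,-3,0,1],[0,0,0,0,1],[0,0,0,0,1],[0,0,0,0,1]]

```text
time: 18.4
eef_pos: [0.5642, 0.2387, 0.0621]
tool_rot: [-3.124, -0.336, -0.0]
contact_force: [-0.5, -0.4, -0.8]
gripper_width: 0.201
```

Emit:
arm_command:
  steps:
    - [[0.3,-2.7,0,0,1],[0,0,0,0,1],[0,0,-1,0,1],[0,0,-1,0,1],[0,0,0,0,1],[0,0,0,0,1],[0,0,0,0,1]]

```text
time: 19.1
eef_pos: [0.5645, 0.236, 0.06]
tool_rot: [-3.124, -0.336, 0.0]
contact_force: [0.7, -0.2, -2.0]
gripper_width: 0.205
```

Emit:
arm_command:
  steps:
    - [[0,0,-1,0,1],[0,0,-1,0,1],[0,0,0,0,1],[0,0,0,0,1]]

```text
time: 19.5
eef_pos: [0.5645, 0.2359, 0.058]
tool_rot: [3.123, 0.336, -0.0]
contact_force: [-0.1, 0.5, -0.4]
gripper_width: 0.202
```

Emit:
arm_command:
  steps:
    - [[0,0,-1,0,1],[0,0,0,0,1],[0,0,0,0,1],[0,0,0,0,1]]

```text
time: 19.9
eef_pos: [0.5645, 0.2359, 0.057]
tool_rot: [3.124, 0.336, 0.0]
contact_force: [0.1, 0.2, -1.0]
gripper_width: 0.2
```

Emit:
arm_command:
  steps:
    - [[0,0,-2,0,1],[0,0,-2,0,1],[0,0,-2,0,1],[0,0,-1,0,1],[0,0,0,0,1],[0,0,0,0,1],[0,0,0,0,1]]

```text
time: 20.6
eef_pos: [0.5645, 0.2359, 0.05]
tool_rot: [-3.124, -0.336, -0.0]
contact_force: [-0.3, -0.1, -0.7]
gripper_width: 0.206
```

Emit:
arm_command:
  steps:
    - [[0,0,-0.4,0,1],[0,0,0,0,1],[0,0,0,0,1],[0,0,0,0,1]]

```text
time: 21.0
eef_pos: [0.5646, 0.2359, 0.0497]
tool_rot: [3.124, 0.336, 0.0]
contact_force: [0.1, 0.1, 1.3]
gripper_width: 0.204
```

Emit:
arm_command:
  steps:
    - [[0,0,0,0,0.5],[0,0,0,0,0.3],[0,0,0,0,0],[0,0,0,0,-0.5],[0,0,0,0,-0.5],[0,0,0,0,-0.5],[0,0,0,0,-0.5]]

```text
time: 21.7
eef_pos: [0.5645, 0.2359, 0.0496]
tool_rot: [-3.124, -0.336, -0.0]
contact_force: [-0.2, 0.4, -0.2]
gripper_width: 0.752
```

Emit:
arm_command:
  steps:
    - [[0,0,10,0,-0.5],[0,0,20,0,-0.5],[0,0,30,0,-0.5],[0,0,40,0,-0.5],[0,0,40,0,-0.5],[0,-40,0,0,-0.5],[0,-45,0,0,-0.5],[0,-45,0,0,-0.5],[0,-45,0,0,-0.5],[0,0,0,0,-0.5]]

```text
time: 22.7
eef_pos: [0.5647, 0.0523, 0.1901]
tool_rot: [3.121, 0.319, -0.001]
contact_force: [-0.2, 0.4, -0.9]
gripper_width: 0.752
```

Emit:
arm_command:
  steps:
    - [[0,-45,0,0,-0.5],[0,-45,0,0,-0.5],[0,-45,0,0,-0.5],[0,0,0,0,-0.5],[0,0,0,0,-0.5]]

```text
time: 23.2
eef_pos: [0.5645, -0.0749, 0.1902]
tool_rot: [-3.124, -0.332, -0.001]
contact_force: [-0.1, 1.1, 0.1]
gripper_width: 0.75
```

Run:
```python
from h import *
np.set_printoptions(precision=4,suppress=True)
ims=[]
for cam,box in(('top',(135,195,205,255)),('scene',(315,140,375,200))):
    im,d=viewer.snapshot(cam); ims.append(cv2.resize(im[box[1]:box[3],box[0]:box[2]],(400,400),interpolation=cv2.INTER_CUBIC))
    cc,rr=np.meshgrid(np.arange(box[0],box[2]),np.arange(box[1],box[3]))
    P=at_depth(cam,np.c_[cc.ravel(),rr.ravel()],d[rr,cc].ravel())
    for n,lo,hi in(('rest',.025,.031),('foot',.0325,.036),('housing',.076,.0815),('bar',.084,.1)):
        Q=P[(P[:,2]>lo)&(P[:,2]<hi)&(d[rr,cc].ravel()>0)]
        if len(Q)>1: print(cam,n,len(Q),Q.mean(0),Q[:,2].max(),cv2.minAreaRect((Q[:,:2]*1000).astype(np.float32)))
cv2.imwrite('pics/end.png',np.hstack(ims)[...,::-1])
```

```text
top rest 861 [0.5658 0.2328 0.0289] 0.030970119378285643 ((565.9420166015625, 235.15170288085938), (60.42622375488281, 77.28948211669922), 14.464093208312988)
top foot 88 [0.5629 0.232  0.0345] 0.03595510861640705 ((563.6236572265625, 230.20065307617188), (51.413787841796875, 44.76559066772461), 12.94750690460205)
top housing 55 [0.5649 0.2335 0.0799] 0.0814195488158509 ((565.667724609375, 234.7549591064453), (18.516983032226562, 18.99860382080078), 15.431549072265625)
top bar 17 [0.5661 0.2344 0.089 ] 0.09270113825117643 ((566.98583984375, 234.39117431640625), (9.21777629852295, 5.707770347595215), 3.2835652828216553)
scene rest 388 [0.5713 0.2284 0.0289] 0.030971368766782192 ((564.1434936523438, 236.95449829101562), (61.080780029296875, 80.43826293945312), 15.377152442932129)
scene foot 52 [0.5658 0.2334 0.0347] 0.03597116702867431 ((560.0263061523438, 234.7467803955078), (23.429990768432617, 54.41465377807617), 89.35721588134766)
scene housing 38 [0.5673 0.2333 0.0793] 0.08149378751330877 ((565.6224365234375, 233.9121551513672), (21.800151824951172, 14.086007118225098), 26.529861450195312)
scene bar 12 [0.5657 0.2356 0.0865] 0.0894410838497523 ((565.835205078125, 235.8328857421875), (6.944728851318359, 6.199913501739502), 86.20453643798828)
```

View pics/end.png

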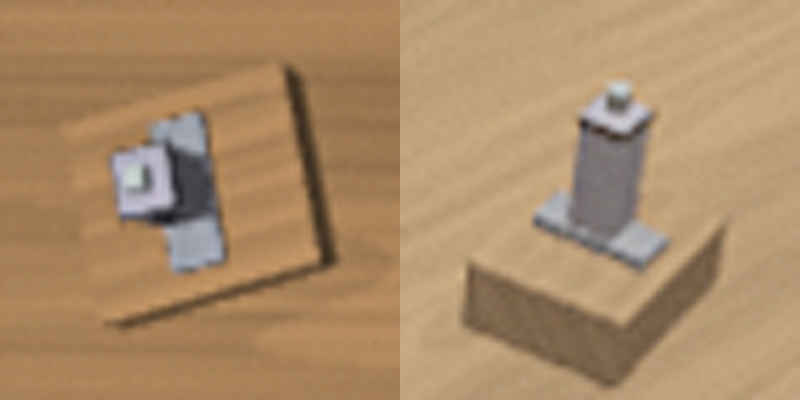

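```bash
python3 -c "
from workcell import hand_in; print(hand_in())"
```

```text
the job is handed in; nothing more can be done
None
```

The gauge measured the long groove at about 8 mm deep. It is back in its rest with that reading showing, and the job is handed in.

- **Finding the groove:** I located it in the overhead camera picture. The pin went past the wood surface without touching and landed on the groove floor, so no sideways searching was needed.
- **Measuring:** I pressed the foot down until it stopped moving and held it still for about 1.4 s. The arm read 11 N, which is about 12 N on the board.
- **Putting it back:** The pin entered the hole without any contact force on the way down. I then released the gauge and moved the arm clear, at about 23 s on the clock.

**Last checks:** The final pictures show the gauge upright, with its foot flat on the block and within about 2 mm of the hole's centre. The bar is about 6 mm above its start by the overhead camera's depth. Averages from the other camera read up to 2 mm lower, but they mix in the bar's sides and its highest point matches. The pin's travel before the foot seated was about 5.4 mm, give or take half a millimetre, which also fits.

A small sideways force of about 3 N showed while pressing, possibly the pin brushing the groove wall. The foot still looked flat in the picture. I never moved near the cup, phone case, clip or pencil, but I did not re-measure their positions at the end.

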